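# Refit a hotplate's scale plate and control knob at the repair cafe

### The arm

A 6-joint arm with a two-finger parallel gripper is mounted at the origin on the work surface. World frame = base frame: x ahead of the robot, y to its left, z up, the work surface at z = 0. Lengths are in m, angles in rad, forces in N, time in s.
With the tool pointing down it reaches from about 0.3 to 0.875 m from the base axis. Payload 4.2 kg.
Tool frame: the origin (TCP) lies between the finger pads; the fingertips stand 22 mm ahead of it and the grasp point (between the pads) lies 3 mm ahead of it; z points along the fingers, y is the direction in which the jaws open and shut (so a half turn about z gives the same grasp; the last joint's range is limited). The gripper opens to 85 mm and grips with 20 to 120 N. Pads are 22 mm wide; open, the fingers measure 114 mm over their backs; the gripper's body (76 mm by 85 mm) begins 54 mm behind the grasp point. The pads swing forward as they close: fully open they stand 13 mm farther back than shut.
Start: joints at [1.214, 0.32, 1.565, -0, 1.257, -0.02], TCP at [0.19, 0.543, 0.253] pointing down, gripper open.
Joint ranges: [-3.11, 3.11], [-0.84, 2.01], [0.21, 2.61], [-1.34, 4.49], [0.05, 2.63], [-2.56, 2.56]. Speed limits (rad/s): [2.57, 2.57, 3.14, 3.14, 3.14, 3.14].

### API

Orientations are given as a unit quaternion [w, x, y, z].
In Python, from plant import robot gives the robot as it stands.
- The arm moves only by the tool move_arm, never from a script. Its argument "motion" is a list of rows, each a list of 4 numbers: the shift along the tool's x, y, z scaled (see below), then the turn about the tool's z scaled (see below). In form: [[x, y, z, roll], ...]. A call has 1 to 8 rows; each row shifts and turns the commanded pose from where the row before left it, along the tool's axes as they then stand; what a row does not reach is not made up. The controller multiplies each number of a shift by 2.5 cm and each number of a turn by 0.08 rad. A row lasts 1/10 s, in which the tool goes at most 50 mm and 8.59 degrees, less where a joint would pass 70% of its speed; a pose out of reach is approached as far as the arm can. A call with a number of a shift or a turn outside -1 to 1 is refused whole. A call with a gripper value outside its range is refused whole. "grip" is the finger opening in mm, from 0 to 85.4, set as the call begins (left out, the last holds). The fingers move at their own pace and stop on an object; the grip force is fixed at half the most. Time passes only in rows, so rows that do not move let the fingers close. It gives the time, the measured TCP pose, the force and the opening at its end, in the units of the state.
- robot.state(): the state, without advancing time (a new reading comes with each control period).
- robot.snapshot(name): name is "scene" or "top"; returns a dict with "img" (420x560x3 uint8, blue, green, red), "z_map" (420x560 float32, m along the optical axis (not along the pixel's ray), 0 where there is no reading), "K" (3x3 intrinsics, pixels), "distortion" ([k1, k2, p1, p2, k3] as OpenCV has them; the pictures are not rectified), "rvec" (rotation vector, rad) and "tvec" (3), from world to camera coordinates, as OpenCV has them. Camera axes: x right, y down, z forward; pixel columns grow to the right and rows downward; lengths in m; the calibration is good to about 2 mm. A picture is of the moment at which its call begins.
- robot.close_job(): hands the job in, once; it reports no verdict.
The state is a dict: "time_s": time; "qpos": joint angles; "dq": joint speeds; "joint_torque": joint torques, N m; "eef_pos": TCP position; "ee_rot": TCP orientation; "contact_force": force on the tool from outside, world axes, zero at the start; "torque": the same for the moment, N m; "opening": finger opening in m.
Only numpy, scipy, OpenCV 4.12 (cv2) and the standard library are available. Lean on these libraries where they do the work, as an engineer would, in place of code of your own. Each camera call takes 0.05 s, during which the arm holds its last target. There are 200 camera calls.

### The job

Take just the top scale plate from the stack and lay it flat on the face of the control unit, between the two ribs, with the spindle coming up through its hole. Then pick up the knob, turn it so that the flat in its bore matches the flat of the D-shaped spindle, push it fully home on the spindle, and press it on so that the sprung spindle goes in to its stop. The program finishes while the gripper is still holding the knob pressed in; leave the other two plates, the multimeter, the bit case and the screwdriver where they are.

Things in the scene. Friction and masses are not known exactly. Their poses are not given: they have to be found in the camera images.
- unit: hotplate control unit, a fixed grey box lying face up, 180 (own x) by 140 (own y) by 50 mm high; origin: centre of its underside. On top at the centre: a black dial disc, 26 mm across, 5 mm high, with a brass spindle; and two black ribs (4 mm wide, 40 mm long in y, 3 mm high) centred 47 mm from the spindle at own +x and -x, 90 mm clear between them for a plate's 84 mm. Face clear to +y and -y
- face (a point): the centre of the unit's top face, on the spindle's axis, 50 mm above the table; axes as the unit's
- spindle_tip (a point): tip of the brass spindle, on its axis, 32 mm above the unit's face when not pressed. The spindle is 12 mm across, stands 27 mm out of the dial disc (the last 2 mm taper to 9 mm) and has one flat side, 2 mm from the axis, over its whole length. z up; x points out of the flat, towards the white mark on the dial disc, which turns with it
- dial (a joint): how far the dial disc and the spindle are turned on the unit, rad, counter-clockwise seen from above; 0: the flat looks to the unit's +x. Stiff enough (0.12 N m) to stay where it is
- spindle (a joint): how far the spindle is pushed in against its spring, m: 0 out, 0.005 at the stop; about 3 N to start it, 8 N at the stop
- knob: black cooker knob, 50 g, standing bore down: round skirt 45 mm across, 18 mm high, on it a bar grip 42 (own x) by 14 mm (own y), top 40 mm above the underside. Origin: centre of the underside, on the axis. White pointer at the bar's +x end. Bore 16 mm deep, 13.4 mm across, its flat 2.6 mm from the axis at +x: the pointer goes over the dial's white mark. Home, the underside is 16 mm below the tip
- plate_top: the top one of a stack of three aluminium scale plates, 84 mm (own x) by 54 mm (own y) by 8 mm thick, about 60 g, with a round 34 mm hole in the middle; origin: centre of its underside, z up. It may be laid either way round
- plate_mid: the same plate, second in the stack, underside 8 mm above the table; to be left
- plate_low: the same plate, lying on the table at the bottom of the stack; to be left. The stack's edges agree within about 3 mm
- multimeter: a red and black multimeter, 75 by 150 by 37 mm, lying on the table; bystander; origin: centre of its underside
- bit_case: a grey case of screwdriver bits, 80 by 150 by 22 mm; bystander; origin: centre of its underside
- screwdriver: an orange-handled screwdriver, 160 mm long, lying on the table beyond the unit; bystander

How it is judged:
On the way, in this order (a step that is already met when the one before it is completed fails the run):
1. the top plate lies flat on the unit's face, between the ribs, the spindle through its hole (z of plate_top in the frame of face between -0.002 and 0.002 m and horizontal distance between plate_top and face below 0.008 m and angle between plate_top's own z axis and vertical below 0.05 rad and angle between the x axis of plate_top and the x axis of unit, either way round below 0.25 rad), for 0.2 s.
2. the knob is home on the spindle, flat to flat (z of knob in the frame of spindle_tip below -0.0135 m and horizontal distance between knob and spindle_tip below 0.004 m and angle between knob's own z axis and vertical below 0.12 rad and angle between the x axis of knob and the x axis of spindle_tip, either way round below 0.3 rad), for 0.1 s.
At the end, for the whole second after the job is handed in: Top plate flat on the unit (2 mm), centred within 8 mm, square within 0.25 rad. Knob on the spindle: 13.5 mm or more below the tip, 4 mm from the axis, tilt below 0.12 and turn below 0.3 rad off, gripper on it (over 2 N), spindle held in by over 3 mm. Other plates moved less than 20 mm (all of step 1 and all of step 2 and value of joint spindle above 0.003 m and contact force between the fingers and knob above 2 N and linear speed of knob below 0.02 m/s and distance of each of plate_mid, plate_low from where it was at the start of the episode below 0.02 m); the arm keeps its last pose, push and grip.
It fails at once if one of the two other plates moved by more than 20 mm (distance of any of plate_mid, plate_low from where it was at the start of the episode above 0.02 m).
It fails at once if the multimeter, bit case or screwdriver moved by more than 20 mm (distance of any of multimeter, bit_case, screwdriver from where it was at the start of the episode above 0.02 m).
It also fails if it takes over 61 s, if anything falls off the work surface, if the arm or the gripper's body presses on something with over 40 N, if the wrist force passes 120 N, or if a joint passes its speed limit or range.

## Working session

There is one attempt and no reset: what is moved stays moved. The work goes in short steps, Python scripts to look and compute and a tool call to move; the robot and the scene stay as the last step left them, time stands still between calls to the robot, and variables do not carry over. Pictures are saved under pics/ and viewed, about 8 in all and at most 12, crops included, and the job is handed in when it is done.

Besides the shell and the picture viewer there is one more tool, called in YAML: its name, and indented under it one key for each argument. move_arm: Moves the arm, as the interface text tells. Its arguments: {"type":"object","properties":{"motion":{"type":"array"},"grip":{"type":"number"}},"required":["motion"]}

```bash
mkdir -p pics; ls
cat > h.py <<'E'
import numpy as np, cv2
from plant import robot
def snap(n,save=None):
    s=robot.snapshot(n)
    if save: cv2.imwrite('pics/'+save,s['img'])
    np.savez('last_'+n+'.npz',**s)
    return s
def load(n): return dict(np.load('last_'+n+'.npz'))
def ray(s,uv):
    uv=np.asarray(uv,float).reshape(-1,1,2)
    p=cv2.undistortPoints(uv,s['K'],s['distortion']).reshape(-1,2)
    R=cv2.Rodrigues(s['rvec'])[0]; t=s['tvec'].reshape(3)
    return -R.T@t, np.c_[p,np.ones(len(p))]@R
def onplane(s,uv,z):
    c,d=ray(s,uv); return c+d*((z-c[2])/d[:,2])[:,None]
def cloud(s):
    h,w=s['z_map'].shape
    v,u=np.mgrid[:h,:w]
    c,d=ray(s,np.c_[u.ravel(),v.ravel()])
    return (c+d*s['z_map'].reshape(-1,1)).reshape(h,w,3)
def proj(s,P):
    return cv2.projectPoints(np.asarray(P,float).reshape(-1,1,3),s['rvec'],s['tvec'],s['K'],s['distortion'])[0].reshape(-1,2)
E
python3 - <<'E'
from h import *
print(robot.state())
a=snap('scene','scene0.png');b=snap('top','top0.png')
for s in(a,b): print(ray(s,[[280,210]]),s['K'],(s['z_map']>0).mean())
E
```

```text
pics
{'time_s': 0.0, 'qpos': array([ 1.21402461e+00,  3.20282932e-01,  1.56568587e+00, -1.79035373e-05,
        1.25735555e+00, -2.00377908e-02]), 'dq': array([ 0.00048585, -0.00073332, -0.0001162 ,  0.00140993, -0.00045702,
        0.00012627]), 'joint_torque': array([-4.90381826e-04, -4.15517163e+01, -2.34165144e+01, -1.56519709e-04,
        8.12191924e-03, -3.57685167e-05]), 'eef_pos': array([0.18985778, 0.54229536, 0.2524847 ]), 'ee_rot': array([-1.53804069e-04,  1.67569838e-01,  9.85859828e-01, -8.52121402e-04]), 'contact_force': array([ 0.85340464, -0.44135564,  0.22650624]), 'torque': array([0.0241755 , 0.01791087, 0.02150572]), 'opening': 0.08542224193839108}
(array([1.07689565, 0.76631821, 0.65029673]), array([[-0.4439437 , -0.7332685 , -0.51560025]])) [[469.97122068   0.         275.50643625]
 [  0.         469.97122068 220.72661258]
 [  0.           0.           1.        ]] 0.9962202380952381
(array([0.46119695, 0.01481805, 1.29129663]), array([[ 0.1127937 , -0.02454815, -0.99332213]])) [[477.6732252    0.         280.91290402]
 [  0.         477.6732252  208.47137598]
 [  0.           0.           1.        ]] 0.9959948979591837
```

View pics/scene0.png

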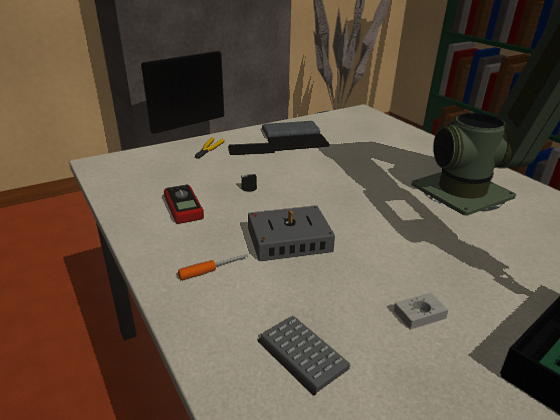

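View pics/top0.png

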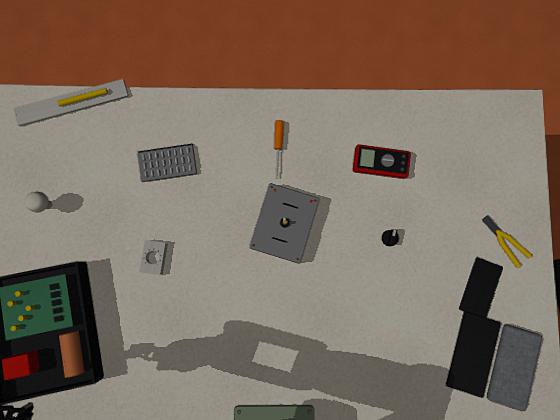

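The scene view shows the unit at (288,230), the plate stack at (421,308), the knob at (249,183), the screwdriver at (210,268), the bit case at (303,350) and the multimeter at (183,203). In the top view the unit is at (286,223), the stack at (154,257) and the knob at (390,238). Next I'll measure them.

Run:
```python
from h import *
a=load('scene');b=load('top')
for s in(a,b): print(proj(s,[[.19,.543,.253],[0,0,0],[.5,0,0],[.5,.3,0]]).round())
A=cloud(a);B=cloud(b)
for uv in [(286,200),(285,222),(154,257),(150,245),(390,238),(277,130),(168,163),(385,160),(220,280)]: print('top',uv,B[uv[1],uv[0]].round(4))
for uv in [(290,214),(270,240),(421,308),(249,183),(405,310)]: print('scene',uv,A[uv[1],uv[0]].round(4))
def crop(s,u0,u1,v0,v1,k): return cv2.resize(s['img'][v0:v1,u0:u1],(400,300),interpolation=cv2.INTER_CUBIC)
m=np.vstack([np.hstack([crop(b,236,336,185,260,4),crop(b,115,195,227,287,4)]),np.hstack([crop(b,360,420,215,260,4),crop(a,240,340,195,270,4)])])
cv2.imwrite('pics/c1.png',m)
```

```text
[[691. 222.]
 [462. 190.]
 [319. 238.]
 [405. 313.]]
[[  5. 401.]
 [273. 448.]
 [274. 250.]
 [161. 250.]]
top (286, 200) [ 0.6282 -0.0315  0.0527]
top (285, 222) [ 0.5678 -0.0278  0.0824]
top (154, 257) [ 0.4809  0.319  -0.0036]
top (150, 245) [0.5117 0.3238 0.0245]
top (390, 238) [ 0.5301 -0.3048  0.0421]
top (277, 130) [ 0.8241 -0.0082  0.024 ]
top (168, 163) [0.7324 0.2851 0.0157]
top (385, 160) [ 0.738  -0.2962  0.0444]
top (220, 280) [ 0.4197  0.1428 -0.0032]
scene (290, 214) [ 0.5697 -0.0257  0.0744]
scene (270, 240) [0.6457 0.0138 0.0497]
scene (421, 308) [0.4652 0.3078 0.0029]
scene (249, 183) [ 0.5336 -0.3067  0.0172]
scene (405, 310) [0.515  0.3111 0.0228]
```

View pics/c1.png

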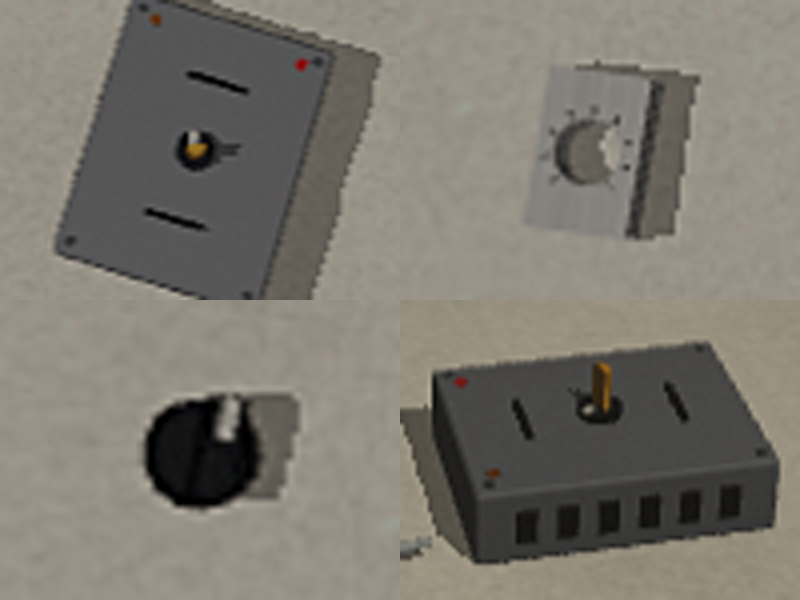

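The crops show the unit with its ribs, the white dial mark at about (284,219), the stack of plates with the hole, and the knob with its white pointer at about (394,232). I'll work out the poses from both views.

```bash
cat > meas.py <<'E'
from h import *
def rect(P):
    c,(w,h),ang=cv2.minAreaRect(P[:,:2].astype(np.float32)*1000)
    if w<h: w,h,ang=h,w,ang+90
    return np.round(c,1),round(w,1),round(h,1),round((ang+90)%180-90,1)
def blob(m,near):
    n,l,st,ce=cv2.connectedComponentsWithStats(m.astype(np.uint8))
    i=1+np.argmin(np.linalg.norm(ce[1:]-near,axis=1)); return l==i
def run(s,name):
    C=cloud(s); I=s['img'].astype(int); hsv=cv2.cvtColor(s['img'],cv2.COLOR_BGR2HSV).astype(int)
    near=lambda x,y,r:np.hypot(C[...,0]-x,C[...,1]-y)<r
    def by_z(lbl,x,y,r,lo,hi):
        m=near(x,y,r)&(C[...,2]>lo)&(C[...,2]<hi); P=C[m]
        print(name,lbl,'n',m.sum(),'z',np.median(P[:,2]).round(4),'rect',*rect(P)); return m
    by_z('unitface',.57,-.028,.16,.046,.058)
    by_z('stack',.495,.318,.08,.019,.03)
    by_z('knobskirt',.53,-.305,.05,.010,.06)
    by_z('knobbar',.53,-.305,.05,.034,.06)
    by_z('spindle',.57,-.028,.025,.065,.09)
    def col(lbl,m,z):
        v,u=np.nonzero(m); uv=np.c_[u,v]
        P=onplane(s,uv,z) if len(uv) else np.zeros((0,3))
        if len(uv): print(name,lbl,'n',len(uv),'uv',uv.mean(0).round(1),'xy',(P.mean(0)[:2]*1000).round(1),'depth z',np.median(C[m][:,2]).round(4))
        return P
    sat=hsv[...,1];val=hsv[...,2]
    col('brass',near(.57,-.028,.03)&(sat>110)&(val>70),.08)
    col('dialwhite',near(.57,-.028,.02)&(sat<70)&(val>140),.055)
    col('pointer',near(.53,-.305,.024)&(C[...,2]>.02)&(val>110),.04)
    m=near(.57,-.028,.065)&(val<45)&(C[...,2]>.047)&(C[...,2]<.07)
    n,l,st,ce=cv2.connectedComponentsWithStats(m.astype(np.uint8))
    for i in range(1,n):
        if st[i,4]>15:
            Q=onplane(s,np.argwhere(l==i)[:,::-1],.053); print(name,'dark',st[i,4],rect(Q))
if __name__=='__main__':
    for n in('top','scene'): run(load(n),n)
E
python3 meas.py
```

```text
top unitface n 3502 z 0.0508 rect [569.8 -26.1] 179.6 139.8 -17.1
top stack n 536 z 0.0243 rect [481.1 317. ] 83.3 55.0 -7.6
top knobskirt n 218 z 0.0243 rect [ 533.  -311.9] 42.0 41.1 -2.2
top knobbar n 90 z 0.0413 rect [ 533.4 -312.4] 41.6 14.0 -12.2
top spindle n 16 z 0.0803 rect [567.3 -25.4] 10.3 6.4 89.4
top brass n 13 uv [284.7 221.9] xy [568.2 -27.1] depth z 0.0814
top dialwhite n 2 uv [284.  218.5] xy [579.4 -26.2] depth z 0.0565
top pointer n 12 uv [393.8 232.8] xy [ 544.1 -315.8] depth z 0.043
top dark 24 (array([614.7, -41.8]), 38.0, 4.2, 71.6)
top dark 48 (array([569.1, -27.5]), 23.5, 23.5, 0.2)
top dark 22 (array([525. , -14.2]), 35.2, 3.9, 74.2)
scene unitface n 2405 z 0.05 rect [571.  -24.5] 180.4 145.8 -16.1
scene stack n 769 z 0.023 rect [480.7 319.1] 87.0 57.1 -6.5
scene knobskirt n 188 z 0.026 rect [ 535.1 -303.5] 43.2 29.3 -16.9
scene knobbar n 58 z 0.0391 rect [ 534.3 -308.8] 41.4 18.6 -16.6
scene spindle n 38 z 0.0747 rect [568.7 -26. ] 14.1 8.4 -80.3
scene brass n 23 uv [291.3 215.5] xy [575.3 -11.2] depth z 0.0743
scene pointer n 4 uv [243.8 175.2] xy [ 544.6 -317.2] depth z 0.0405
scene dark 22 (array([526.9, -11. ]), 36.8, 5.9, 71.6)
scene dark 52 (array([569.8, -26.6]), 30.7, 26.1, 59.1)
scene dark 23 (array([616.4, -37.8]), 39.9, 5.1, 72.9)
```

```bash
cat > m2.py <<'E'
from meas import *
def hullpose(s,m,z):
    cs=np.argwhere(m)[:,::-1].astype(np.int32); f=np.zeros(m.shape,np.uint8)
    cv2.fillConvexPoly(f,cv2.convexHull(cs),1)
    P=onplane(s,np.argwhere(f)[:,::-1],z)[:,:2]*1000
    w,V=np.linalg.eigh(np.cov(P.T)); a=np.degrees(np.arctan2(V[1,1],V[0,1]))
    return P.mean(0).round(1),np.sqrt(12*w[::-1]).round(1),round((a+90)%180-90,1)
def fine(s,name,ax=(.5698,-.0275),kn=(.5335,-.312)):
    C=cloud(s); N=lambda x,y,r:np.hypot(C[...,0]-x,C[...,1]-y)<r
    print(name,'unit',*hullpose(s,N(.57,-.027,.16)&(C[...,2]>.046)&(C[...,2]<.056),.05))
    print(name,'stack',*hullpose(s,N(.481,.318,.08)&(C[...,2]>.0205)&(C[...,2]<.03),.024))
    print(name,'bar',*hullpose(s,N(.5335,-.31,.05)&(C[...,2]>.034)&(C[...,2]<.06),.04))
    for lbl,c,z,r0,r1 in(('dial',ax,.055,.005,.014),('pointer',kn,.04,.008,.024)):
        k=8; p=proj(s,[[*c,z]])[0]; u0,v0=np.round(p).astype(int)-14
        big=s['img'][v0:v0+28,u0:u0+28].astype(float)
        v,u=np.mgrid[v0:v0+28,u0:u0+28]; P=onplane(s,np.c_[u.ravel(),v.ravel()],z)
        d=P[:,:2]-c; r=np.hypot(*d.T); b=big.reshape(-1,3)
        w=np.clip(b[:,0]-40,0,None)*(r>r0)*(r<r1)*(b.max(1)-b.min(1)<60) # blue channel: white yes, brass no
        for i in np.argsort(-w)[:7]: print('  ',lbl,u.ravel()[i],v.ravel()[i],(d[i]*1000).round(1),b[i],round(np.degrees(np.arctan2(d[i,1],d[i,0]))))
        m=(w[:,None]*d).sum(0)/w.sum(); print(name,lbl,'vec',(m*1000).round(1),'ang',np.degrees(np.arctan2(m[1],m[0])).round(1))
if __name__=='__main__':
    for n in('top','scene'): fine(load(n),n)
E
python3 m2.py
python3 - <<'E'
from h import *
a=load('scene');b=load('top')
c=lambda s,u,v,n:cv2.resize(s['img'][v:v+n,u:u+n],(400,400),interpolation=cv2.INTER_NEAREST)
cv2.imwrite('pics/c2.png',np.hstack([c(b,274,210,20),c(a,278,204,25)]))
E
```

```text
top unit [569.1 -25.8] [180.8 141.5] -17.0
top stack [481.  316.5] [84.7 57.1] -7.2
top bar [ 533.1 -312.3] [42.2 16.2] -12.7
   dial 284 219 [8.3 1.3] [144. 153. 157.] 9
   dial 284 218 [10.9  1.3] [143. 154. 160.] 7
   dial 284 220 [5.7 1.3] [133. 132. 134.] 13
   dial 283 220 [5.6 3.9] [121. 123. 126.] 35
   dial 283 219 [8.3 3.9] [116. 123. 127.] 26
   dial 283 218 [10.9  3.9] [111. 120. 125.] 20
   dial 285 219 [ 8.3 -1.3] [102. 107. 110.] -9
top dial vec [6.6 2. ] ang 16.9
   pointer 389 229 [20.4  8.7] [151. 162. 169.] 23
   pointer 395 245 [-21.6  -5.9] [149. 161. 168.] -165
   pointer 388 229 [20.4 11.3] [145. 156. 162.] 29
   pointer 396 245 [-21.5  -8.6] [145. 157. 163.] -158
   pointer 392 228 [23.1  0.7] [145. 156. 162.] 2
   pointer 391 228 [23.1  3.3] [143. 155. 161.] 8
   pointer 394 231 [15.2 -4.4] [141. 150. 155.] -16
top pointer vec [ 6.6 -9. ] ang -53.7
scene unit [574.4 -19.1] [179.8 147.3] -17.3
scene stack [483.2 320.8] [86.9 57.8] -7.7
scene bar [ 535.1 -305.8] [40.9 28.1] -14.9
   dial 287 222 [7.9 2.4] [120. 135. 140.] 17
   dial 286 222 [10.   1.3] [115. 129. 134.] 7
   dial 287 221 [ 5.6 -1.3] [81. 91. 95.] -13
   dial 288 222 [5.8 3.6] [64. 70. 73.] 31
   dial 286 223 [12.2  5. ] [61. 70. 72.] 22
   dial 287 223 [10.2  6.2] [54. 61. 64.] 31
   dial 286 221 [ 7.7 -2.5] [53. 60. 62.] -18
scene dial vec [6.8 0.9] ang 7.6
   pointer 256 175 [-20.4  10. ] [137. 155. 164.] 154
   pointer 244 174 [  6.9 -11.9] [133. 152. 160.] -60
   pointer 253 173 [-18.8  -5.3] [133. 152. 159.] -164
   pointer 243 174 [  9.4 -13.3] [132. 150. 157.] -55
   pointer 252 173 [-16.3  -6.7] [132. 149. 157.] -158
   pointer 250 173 [-11.2  -9.4] [132. 149. 157.] -140
   pointer 251 173 [-13.7  -8. ] [131. 150. 159.] -150
scene pointer vec [ -1.9 -10.5] ang -100.1
```

View pics/c2.png

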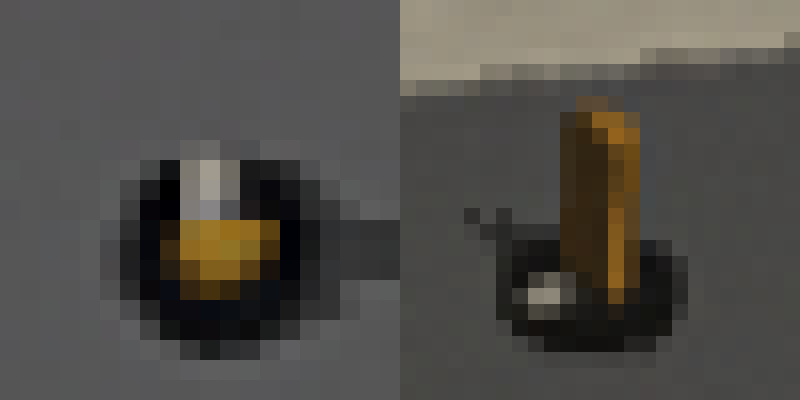

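The dial mark is at about +9° world (top view 8°, scene view 8–11°). The flat's straight edge in the top crop, row 221, agrees with that. The unit's axis is at about (570,-27) mm with x at -17°. The stack is at (481,317) with x at -7.3° and its top at 24 mm. The knob is at (533,-312), with its bar at about -13°. I'll do the yaw first and then move over the stack.

```bash
cat > go.py <<'E'
import sys; from h import *
from scipy.spatial.transform import Rotation as R
def go(x,y,z,yaw):
    s=robot.state(); q=s['ee_rot']; M=R.from_quat([q[1],q[2],q[3],q[0]]).as_matrix()
    cur=np.degrees(np.arctan2(M[1,1],M[0,1])); d=(cur-yaw+90)%180-90   # roll +: clockwise from above
    a=np.radians(cur-d); Mt=np.c_[[np.sin(a),-np.cos(a),0],[np.cos(a),np.sin(a),0],[0,0,-1]]
    t=np.array([x,y,z])/1000-s['eef_pos']
    print('t',round(s['time_s'],2),'pos',(s['eef_pos']*1000).round(1),'yawY',cur.round(2),'tilt',np.degrees(np.arccos(-M[2,2])).round(2),'F',s['contact_force'].round(1),'open',round(s['opening']*1000,1))
    print('roll units',(np.radians(d)/.08).round(3),'then tool xyz units',(Mt.T@t/.025).round(2))
if __name__=='__main__': go(*map(float,sys.argv[1:]))
E
python3 go.py 481.3 317.5 110 82.8
```

```text
t 0.1 pos [189.9 542.3 252.6] yawY 70.7 tilt 0.09 F [-0.3 -0.2 -1. ] open 85.4
roll units -2.64 then tool xyz units [12.69 -7.46  5.7 ]
```

move_arm:
  motion:
    - [0,0,0,-0.88]
    - [0,0,0,-0.88]
    - [0,0,0,-0.88]
    - [0,0,0,0]
  grip: 46

```text
time_s: 0.5
eef_pos: [0.1899, 0.5425, 0.2529]
ee_rot: [-0.0, 0.063, 0.998, -0.0]
contact_force: [-0.7, -0.2, 0.1]
opening: 0.0459
```

```bash
python3 go.py 481.3 317.5 110 82.8
```

```text
t 0.5 pos [189.9 542.5 252.9] yawY 82.79 tilt 0.05 F [-0.7 -0.2  0.1] open 45.9
roll units -0.002 then tool xyz units [12.69 -7.47  5.71]
```

```bash
sed -i 's/\[np.sin(a),-np.cos(a),0\]/[-np.sin(a),np.cos(a),0]/' go.py; python3 go.py 481.3 317.5 110 82.8
```

```text
t 0.5 pos [189.9 542.5 252.9] yawY 82.79 tilt 0.05 F [-0.7 -0.2  0.1] open 45.9
roll units -0.002 then tool xyz units [-12.69  -7.47   5.71]
```

move_arm:
  motion:
    - [-0.8,-0.47,0.2,0]
    - [-0.8,-0.47,0.2,0]
    - [-0.8,-0.47,0.2,0]
    - [-0.8,-0.47,0.2,0]
    - [-0.8,-0.47,0.2,0]
    - [-0.8,-0.47,0.2,0]
    - [-0.8,-0.47,0.2,0]
    - [-0.8,-0.47,0.2,0]

```text
time_s: 1.3
eef_pos: [0.3376, 0.4287, 0.2129]
ee_rot: [-0.0, 0.064, 0.998, -0.0]
contact_force: [-1.3, 0.4, -0.2]
opening: 0.046
```

move_arm:
  motion:
    - [-0.8,-0.47,0.5,0]
    - [-0.8,-0.47,0.5,0]
    - [-0.8,-0.47,0.5,0]
    - [-0.8,-0.47,0.5,0]
    - [-0.8,-0.47,0.5,0]
    - [-0.8,-0.47,0.5,0]
    - [-0.8,-0.47,0.5,0]
    - [-0.69,-0.42,0.5,0]

```text
time_s: 2.1
eef_pos: [0.4822, 0.3169, 0.1126]
ee_rot: [-0.0, 0.064, 0.998, -0.0]
contact_force: [-0.2, 0.4, 0.3]
opening: 0.0457
```

move_arm:
  motion:
    - [0,0,0,0]
    - [0,0,0,0]

```text
time_s: 2.3
eef_pos: [0.4812, 0.3176, 0.1131]
ee_rot: [-0.001, 0.064, 0.998, -0.0]
contact_force: [-0.8, -0.6, -0.2]
opening: 0.046
```

```bash
python3 go.py 481.3 317.5 60 82.8
```

```text
t 2.3 pos [481.2 317.6 113.1] yawY 82.69 tilt 0.06 F [-0.8 -0.6 -0.2] open 46.0
roll units -0.024 then tool xyz units [-0.   -0.    2.12]
```

move_arm:
  motion:
    - [0,0,0.8,0]
    - [0,0,0.8,0]
    - [0,0,0.6,0]
    - [0,0,0.28,0]
    - [0,0,0,0]

```text
time_s: 2.8
eef_pos: [0.4806, 0.3182, 0.0511]
ee_rot: [-0.0, 0.062, 0.998, -0.0]
contact_force: [-0.3, -0.5, -0.0]
opening: 0.046
```

move_arm:
  motion:
    - [0,0,0.04,0]
    - [0,0,0.04,0]
    - [0,0,0.04,0]
    - [0,0,0.04,0]
    - [0,0,0,0]

```text
time_s: 3.3
eef_pos: [0.4814, 0.3177, 0.0474]
ee_rot: [0.0, 0.063, 0.998, 0.0]
contact_force: [-0.1, 0.4, 0.1]
opening: 0.0463
```

move_arm:
  motion:
    - [0,0,0.04,0]
    - [0,0,0.04,0]
    - [0,0,0,0]

```text
time_s: 3.6
eef_pos: [0.4813, 0.3176, 0.0451]
ee_rot: [-0.0, 0.063, 0.998, -0.0]
contact_force: [0.0, 0.2, 0.0]
opening: 0.0461
```

move_arm:
  motion:
    - [0,0,0.04,0]
    - [0,0,0,0]

```text
time_s: 3.8
eef_pos: [0.4813, 0.3176, 0.0442]
ee_rot: [-0.0, 0.063, 0.998, -0.0]
contact_force: [-0.9, -0.2, 0.4]
opening: 0.0463
```

move_arm:
  motion:
    - [0,0,0.04,0]
    - [0,0,0,0]

```text
time_s: 4.0
eef_pos: [0.4815, 0.3178, 0.0437]
ee_rot: [0.0, 0.063, 0.998, 0.0]
contact_force: [-0.6, -0.3, 2.9]
opening: 0.0459
```

Contact came at TCP z of about 43.7 mm with 46 mm opening, so the tips are about 19.6 mm ahead of the TCP. I'll raise, open wider, go down and grip.

move_arm:
  motion:
    - [0,0,-0.3,0]
    - [0,0,0,0]
    - [0,0,0,0]
  grip: 68

```text
time_s: 4.3
eef_pos: [0.4816, 0.3178, 0.0511]
ee_rot: [0.0, 0.063, 0.998, 0.0]
contact_force: [0.6, 0.3, -1.1]
opening: 0.0681
```

move_arm:
  motion:
    - [0,0,0.2,0]
    - [0,0,0.2,0]
    - [0,0,0.15,0]
    - [0,0,0,0]

```text
time_s: 4.7
eef_pos: [0.4808, 0.3174, 0.036]
ee_rot: [-0.001, 0.063, 0.998, -0.001]
contact_force: [0.3, 0.0, 0.6]
opening: 0.0679
```

move_arm:
  motion:
    - [0,0,0,0]
    - [0,0,0,0]
    - [0,0,0,0]
    - [0,0,0,0]
  grip: 48

```text
time_s: 5.1
eef_pos: [0.4817, 0.3179, 0.0374]
ee_rot: [0.0, 0.063, 0.998, 0.0]
contact_force: [0.4, -1.0, 2.2]
opening: 0.0514
```

move_arm:
  motion:
    - [0,0,0,0]
    - [0,0,0,0]
  grip: 40

```text
time_s: 5.3
eef_pos: [0.4817, 0.3179, 0.0374]
ee_rot: [0.0, 0.063, 0.998, 0.0]
contact_force: [0.1, -0.6, 3.9]
opening: 0.0512
```

```bash
python3 - <<'E'
from h import *
a=snap('scene');b=snap('top')
c=lambda s,u,v,n:cv2.resize(s['img'][v:v+n,u:u+n],(400,400),interpolation=cv2.INTER_CUBIC)
cv2.imwrite('pics/c3.png',np.hstack([c(b,115,215,80),c(a,370,255,90)]))
E
python3 go.py 481.3 317.5 60 82.8
```

```text
t 5.4 pos [481.7 317.9  37.4] yawY 82.81 tilt 0.06 F [ 0.9 -0.9  3.6] open 51.9
roll units 0.001 then tool xyz units [ 0.01 -0.02 -0.9 ]
```

View pics/c3.png

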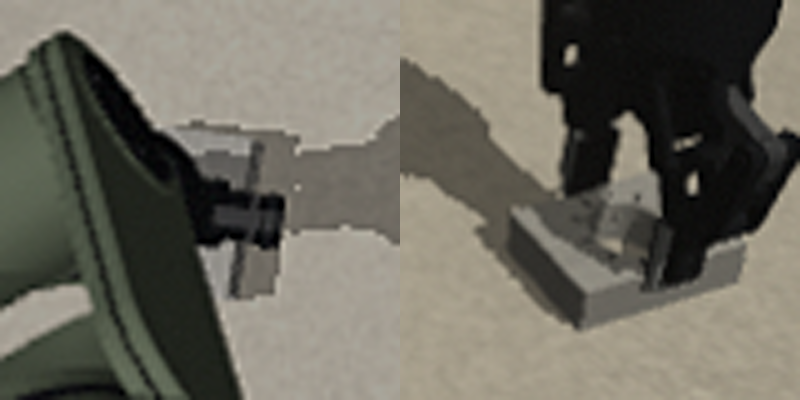

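In the right crop (scene), the near finger's tip at (672,285) is on the side of the top plate, with its lower edge above the mid plate. The grip stopped at about 51.5 mm, so the pads are giving a little. I'll lift gently and check.

move_arm:
  motion:
    - [0,0,-0.1,0]
    - [0,0,-0.2,0]
    - [0,0,-0.4,0]
    - [0,0,-0.6,0]
    - [0,0,-0.6,0]
    - [0,0,-0.6,0]
    - [0,0,-0.5,0]
    - [0,0,0,0]

```text
time_s: 6.2
eef_pos: [0.4824, 0.3183, 0.1143]
ee_rot: [0.002, 0.063, 0.998, 0.001]
contact_force: [-0.2, -0.1, -0.2]
opening: 0.0522
```

```bash
python3 - <<'E'
from h import *
a=snap('scene');b=snap('top')
c=lambda s,u,v,n:cv2.resize(s['img'][v:v+n,u:u+n],(400,400),interpolation=cv2.INTER_CUBIC)
cv2.imwrite('pics/c4.png',np.hstack([c(b,105,205,90),c(a,350,225,110)]))
E
python3 go.py 569.9 -26.9 125 73
```

```text
t 6.3 pos [481.2 317.6 112.2] yawY 82.81 tilt 0.01 F [-0.7 -0.9 -0.8] open 51.8
roll units 2.139 then tool xyz units [ -7.42 -12.14  -0.51]
```

View pics/c4.png

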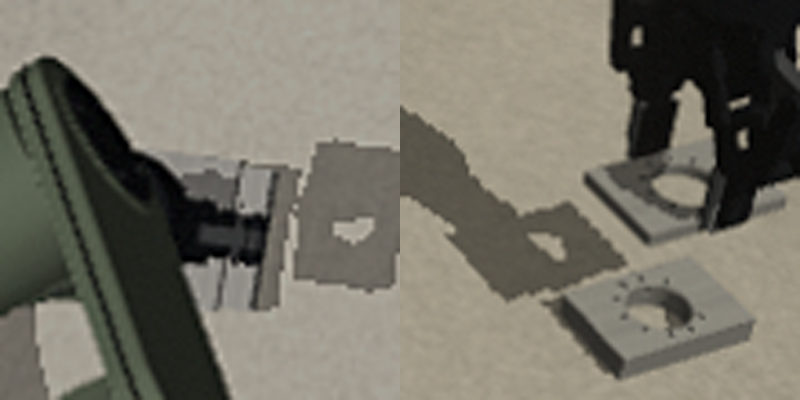

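The top plate is lifted alone and looks level, at (690,190) in the right crop; the other two stayed put. I'll check its tilt and its offset in the jaws.

```bash
cat > held.py <<'E'
from h import *
from scipy.spatial.transform import Rotation as R
st=robot.state();q=st['ee_rot'];M=R.from_quat([q[1],q[2],q[3],q[0]]).as_matrix()
for n in('scene','top'):
    s=load(n);C=cloud(s);g=cv2.cvtColor(s['img'],cv2.COLOR_BGR2HSV)[...,2]
    L=(C-st['eef_pos'])@M   # tool frame
    m=(np.abs(L[...,0])<.055)&(np.abs(L[...,1])<.04)&(L[...,2]>.006)&(L[...,2]<.03)&(g>65)
    P=L[m]; top=P[np.abs(P[:,2]-np.median(P[:,2]))<.004]
    A=np.c_[top[:,:2],np.ones(len(top))]; k=np.linalg.lstsq(A,top[:,2],rcond=None)[0]
    print(n,m.sum(),'median z',np.median(P[:,2]).round(4),'slopes',k.round(3))
    for i in(0,1): print('  axis',i,(np.percentile(P[:,i],[0,.5,2,50,98,99.5,100])*1000).round(1))
    print('  rect tool xy',cv2.minAreaRect((P[:,:2]*1000).astype(np.float32)))
E
python3 held.py
```

```text
scene 597 median z 0.0115 slopes [0.016 0.021 0.012]
  axis 0 [-43.7 -43.1 -42.3 -19.3  37.3  41.1  41.7]
  axis 1 [-31.1 -28.7 -26.5  -0.   32.9  37.7  39.1]
  rect tool xy ((-1.1537246704101562, 3.881103515625), (70.85055541992188, 83.91593933105469), 87.72529602050781)
top 231 median z 0.0125 slopes [ 0.001 -0.009  0.012]
  axis 0 [-42.2 -42.  -41.6 -25.4  38.5  40.8  41.1]
  axis 1 [-28.4 -28.2 -27.8 -16.1  17.1  23.7  24.4]
  rect tool xy ((-0.540771484375, -2.008420944213867), (52.65447998046875, 83.3554458618164), 89.92646026611328)
```

```bash
python3 go.py 569.6 -26.7 130 72.9
```

```text
t 6.3 pos [481.2 317.6 112.2] yawY 82.81 tilt 0.01 F [-0.7 -0.9 -0.8] open 51.8
roll units 2.161 then tool xyz units [ -7.43 -12.13  -0.71]
```

move_arm:
  motion:
    - [0,0,-0.35,0]
    - [0,0,-0.35,0]
    - [0,0,0,0.72]
    - [0,0,0,0.72]
    - [0,0,0,0.72]
    - [0,0,0,0]

```text
time_s: 6.9
eef_pos: [0.4815, 0.3178, 0.1299]
ee_rot: [0.0, 0.149, 0.989, 0.0]
contact_force: [-0.1, -0.2, -1.7]
opening: 0.0517
```

```bash
python3 go.py 569.6 -26.7 130 72.9
```

```text
t 6.9 pos [481.5 317.8 129.9] yawY 72.91 tilt 0.02 F [-0.1 -0.2 -1.7] open 51.7
roll units 0.002 then tool xyz units [ -7.42 -12.13  -0.  ]
```

move_arm:
  motion:
    - [-0.2,-0.3,0,0]
    - [-0.4,-0.65,0,0]
    - [-0.48,-0.8,0,0]
    - [-0.48,-0.8,0,0]
    - [-0.48,-0.8,0,0]
    - [-0.48,-0.8,0,0]
    - [-0.48,-0.8,0,0]
    - [-0.48,-0.8,0,0]

```text
time_s: 7.7
eef_pos: [0.5225, 0.1532, 0.1297]
ee_rot: [0.0, 0.148, 0.989, -0.0]
contact_force: [0.7, -0.7, 0.0]
opening: 0.0519
```

move_arm:
  motion:
    - [-0.48,-0.8,0,0]
    - [-0.48,-0.8,0,0]
    - [-0.48,-0.8,0,0]
    - [-0.48,-0.8,0,0]
    - [-0.48,-0.8,0,0]
    - [-0.48,-0.8,0,0]
    - [-0.46,-0.7,0,0]
    - [-0.3,-0.5,0,0]

```text
time_s: 8.5
eef_pos: [0.5654, -0.0172, 0.1297]
ee_rot: [0.0, 0.149, 0.989, -0.0]
contact_force: [0.3, 0.2, -1.4]
opening: 0.052
```

move_arm:
  motion:
    - [-0.2,-0.3,0,0]
    - [-0.1,-0.08,0,0]
    - [0,0,0,0]
    - [0,0,0,0]

```text
time_s: 8.9
eef_pos: [0.5693, -0.026, 0.1295]
ee_rot: [-0.0, 0.148, 0.989, 0.0]
contact_force: [-0.7, 0.2, -0.8]
opening: 0.0519
```

```bash
python3 go.py 569.6 -26.7 110 72.9
python3 - <<'E'
from h import *
a=snap('scene');b=snap('top')
E
python3 held.py
```

```text
t 8.9 pos [569.3 -26.  129.5] yawY 72.95 tilt 0.03 F [-0.7  0.2 -0.8] open 51.9
roll units 0.01 then tool xyz units [-0.02 -0.02  0.78]
scene 323 median z 0.0138 slopes [0.002 0.014 0.014]
  axis 0 [-41.8 -41.3 -40.8 -12.8  41.9  42.9  43.5]
  axis 1 [-29.7 -27.7 -25.3  11.6  28.   30.5  32. ]
  rect tool xy ((0.48235321044921875, 1.4801101684570312), (85.92743682861328, 60.467098236083984), 2.029054880142212)
top 164 median z 0.0129 slopes [-0.009 -0.018  0.013]
  axis 0 [19.9 20.2 21.5 33.8 42.6 42.8 42.9]
  axis 1 [-25.9 -25.7 -25.2   1.1  26.9  27.7  27.7]
  rect tool xy ((31.44707489013672, 0.83367919921875), (22.719158172607422, 53.632450103759766), 0.5066074728965759)
```

move_arm:
  motion:
    - [-0.03,-0.02,0.2,0]
    - [0,0,0.4,0]
    - [0,0,0.4,0]
    - [0,0,0.4,0]
    - [0,0,0.3,0]
    - [0,0,0.2,0]
    - [0,0,0.1,0]
    - [0,0,0,0]

```text
time_s: 9.8
eef_pos: [0.57, -0.0274, 0.0792]
ee_rot: [-0.0, 0.149, 0.989, 0.0]
contact_force: [-0.1, -0.5, -0.3]
opening: 0.0521
```

move_arm:
  motion:
    - [0,0,0.08,0]
    - [0,0,0.08,0]
    - [0,0,0.04,0]
    - [0,0,0,0]

```text
time_s: 10.2
eef_pos: [0.57, -0.0274, 0.0745]
ee_rot: [-0.0, 0.149, 0.989, 0.0]
contact_force: [-0.2, -0.5, -0.4]
opening: 0.0517
```

move_arm:
  motion:
    - [0,0,0.04,0]
    - [0,0,0.04,0]
    - [0,0,0,0]

```text
time_s: 10.5
eef_pos: [0.57, -0.0274, 0.0725]
ee_rot: [-0.0, 0.149, 0.989, 0.0]
contact_force: [1.3, -0.1, -1.0]
opening: 0.0519
```

move_arm:
  motion:
    - [0,0,0.04,0]
    - [0,0,0,0]

```text
time_s: 10.7
eef_pos: [0.5701, -0.0274, 0.0715]
ee_rot: [0.0, 0.149, 0.989, 0.0]
contact_force: [-0.3, -0.4, -1.1]
opening: 0.052
```

move_arm:
  motion:
    - [0,0,0.04,0]
    - [0,0,0,0]

```text
time_s: 10.9
eef_pos: [0.5702, -0.0274, 0.0714]
ee_rot: [0.0, 0.149, 0.989, 0.0]
contact_force: [-1.1, -0.8, 5.3]
opening: 0.0515
```

Contact came at 71.4 mm, the same 21.4 mm offset as at the stack, so the underside is at 50 mm on the face. I'll release and lift.

move_arm:
  motion:
    - [0,0,0,0]
    - [0,0,0,0]
    - [0,0,0,0]
    - [0,0,-0.3,0]
    - [0,0,-0.6,0]
    - [0,0,-0.8,0]
    - [0,0,-0.8,0]
    - [0,0,-0.8,0]
  grip: 70

```text
time_s: 11.7
eef_pos: [0.5701, -0.0274, 0.1543]
ee_rot: [0.0, 0.149, 0.989, 0.0]
contact_force: [0.4, 0.1, 0.6]
opening: 0.0701
```

```bash
python3 go.py 533.3 -311.5 160 76.5
```

```text
t 11.7 pos [570.1 -27.4 154.3] yawY 72.9 tilt 0.02 F [0.4 0.1 0.6] open 70.1
roll units -0.785 then tool xyz units [ -1.22 -11.39  -0.23]
```

move_arm:
  motion:
    - [0,0,0,-0.78]
    - [0,-0.4,-0.2,0]
    - [-0.1,-0.8,-0.2,0]
    - [-0.1,-0.8,0,0]
    - [-0.1,-0.8,0,0]
    - [-0.1,-0.8,0,0]
    - [-0.1,-0.8,0,0]
    - [-0.1,-0.8,0,0]
  grip: 34

```text
time_s: 12.5
eef_pos: [0.5536, -0.1587, 0.1631]
ee_rot: [-0.0, 0.119, 0.993, -0.0]
contact_force: [-0.2, -0.6, 0.6]
opening: 0.0338
```

move_arm:
  motion:
    - [-0.1,-0.8,0,0]
    - [-0.1,-0.8,0,0]
    - [-0.1,-0.8,0,0]
    - [-0.1,-0.8,0,0]
    - [-0.1,-0.8,0,0]
    - [-0.1,-0.8,0,0]
    - [-0.1,-0.8,0,0]
    - [-0.02,-0.59,0,0]

```text
time_s: 13.3
eef_pos: [0.5348, -0.3136, 0.1629]
ee_rot: [-0.0, 0.119, 0.993, -0.0]
contact_force: [-0.2, -0.4, 0.6]
opening: 0.0343
```

move_arm:
  motion:
    - [0,0,0,0]
    - [0,0,0,0]

```text
time_s: 13.5
eef_pos: [0.5352, -0.3118, 0.1629]
ee_rot: [-0.0, 0.118, 0.993, 0.0]
contact_force: [0.4, 0.4, 0.2]
opening: 0.0341
```

```bash
python3 go.py 533.3 -311.5 60 76.5
python3 - <<'E'
from h import *
from m2 import hullpose
a=snap('scene');b=snap('top')
c=lambda s,u,v,n:cv2.resize(s['img'][v:v+n,u:u+n],(400,400),interpolation=cv2.INTER_CUBIC)
cv2.imwrite('pics/c5.png',np.hstack([c(b,244,180,80),c(a,240,180,90)]))
for s in(a,b):
    C=cloud(s);m=(np.hypot(C[...,0]-.57,C[...,1]+.027)<.055)&(C[...,2]>.0545)&(C[...,2]<.064)
    print('plate',*hullpose(s,m,.058),np.median(C[m][:,2]))
    P=C[m&(np.hypot(C[...,0]-.57,C[...,1]+.027)>.02)];k=np.linalg.lstsq(np.c_[P[:,:2],np.ones(len(P))],P[:,2],rcond=None)[0];print('slopes',k.round(3))
E
```

```text
t 13.5 pos [ 535.2 -311.8  162.9] yawY 76.41 tilt 0.06 F [0.4 0.4 0.2] open 34.1
roll units -0.019 then tool xyz units [ 0.08 -0.01  4.12]
plate [571.5 -23.6] [87.  63.1] -14.9 0.057672454336108125
slopes [-0.001 -0.007  0.058]
plate [569.5 -26.5] [94.5 88.1] 37.8 0.05837143288221536
slopes [ 0.003 -0.002  0.057]
```

View pics/c5.png

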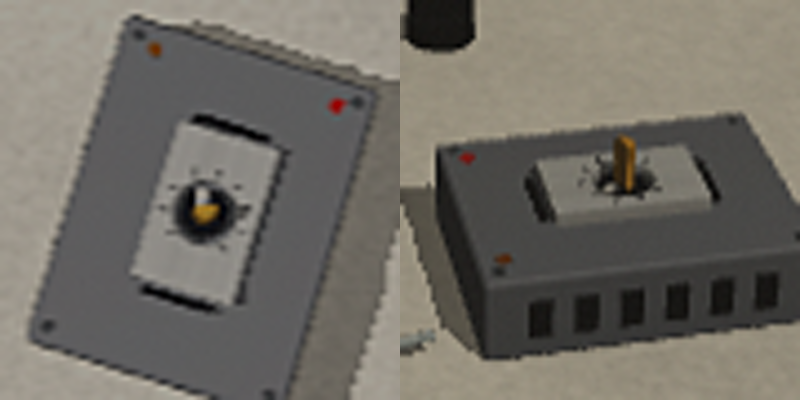

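The plate lies flat between the ribs (top crop (205,210), scene crop (620,180)), with height 57.7–58.4 mm and slopes under 0.01. I'll go down on the knob.

move_arm:
  motion:
    - [0.06,0,0.8,0]
    - [0,0,0.8,0]
    - [0,0,0.8,0]
    - [0,0,0.8,0]
    - [0,0,0.8,0]
    - [0,0,0.5,0]
    - [0,0,0.3,0]
    - [0,0,0,0]

```text
time_s: 14.4
eef_pos: [0.5339, -0.311, 0.0423]
ee_rot: [-0.001, 0.117, 0.993, 0.0]
contact_force: [0.2, -0.4, 0.2]
opening: 0.0338
```

move_arm:
  motion:
    - [0,0,0,0]
    - [0,0,0,0]
    - [0,0,0,0]
    - [0,0,0,0]
    - [0,0,0,0]
  grip: 5

```text
time_s: 14.9
eef_pos: [0.5348, -0.312, 0.0441]
ee_rot: [0.001, 0.118, 0.993, -0.0]
contact_force: [-0.2, 0.3, 6.0]
opening: 0.0128
```

```bash
python3 go.py 533.3 -311.5 60 76.5
```

```text
t 14.9 pos [ 534.8 -312.    44.1] yawY 76.47 tilt 0.12 F [-0.2  0.3  6. ] open 12.8
roll units -0.006 then tool xyz units [ 0.06  0.   -0.64]
```

move_arm:
  motion:
    - [0,0,-0.1,0]
    - [0,0,-0.4,0]
    - [0,0,-0.8,0]
    - [0,0,-0.8,0]
    - [0,0,-0.8,0]
    - [0,0,-0.8,0]
    - [0,0,-0.6,0]
    - [0,0,0,0]

```text
time_s: 15.7
eef_pos: [0.5352, -0.3123, 0.1532]
ee_rot: [0.002, 0.118, 0.993, -0.001]
contact_force: [0.2, -0.2, -0.9]
opening: 0.0126
```

```bash
python3 - <<'E'
from h import *
a=snap('scene');b=snap('top')
c=lambda s,u,v,n:cv2.resize(s['img'][v:v+n,u:u+n],(400,400),interpolation=cv2.INTER_CUBIC)
cv2.imwrite('pics/c6.png',np.hstack([c(b,350,200,80),c(a,200,110,100)]))
E
python3 go.py 570 -26.8 156 99
```

```text
t 15.8 pos [ 533.9 -311.5  150.4] yawY 76.48 tilt 0.02 F [ 0.1  0.2 -0.8] open 12.7
roll units -4.914 then tool xyz units [-3.21 11.02 -0.22]
```

View pics/c6.png

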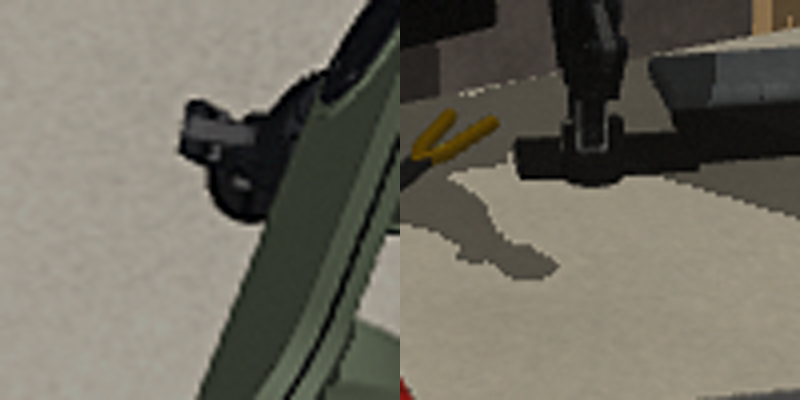

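The knob is held upright, at (595,155) in the right crop. I'll measure its offset along the jaws.

```bash
cat > hk.py <<'E'
from h import *
from scipy.spatial.transform import Rotation as R
st=robot.state();q=st['ee_rot'];M=R.from_quat([q[1],q[2],q[3],q[0]]).as_matrix()
for n in('scene','top'):
    s=load(n);C=cloud(s); L=(C-st['eef_pos'])@M*1000
    for lo,hi in((23,29),(29,37),(37,48)):
        m=(np.hypot(L[...,0],L[...,1])<32)&(L[...,2]>lo)&(L[...,2]<hi); P=L[m]
        if len(P)>8:
            xy=P[:,:2]
            w=C[m]; 
            f=np.linalg.lstsq(np.c_[2*xy,np.ones(len(xy))],(xy**2).sum(1),rcond=None)[0]
            print(n,lo,hi,len(P),'x',xy[:,0].min().round(1),xy[:,0].max().round(1),'y',xy[:,1].min().round(1),xy[:,1].max().round(1),'circ',f[:2].round(1),np.sqrt(f[2]+f[:2]@f[:2]).round(1),'zmax',P[:,2].max().round(1))
E
python3 hk.py
```

```text
scene 23 29 58 x -21.9 20.2 y 0.7 22.7 circ [-0.5  7.2] 14.7 zmax 28.8
scene 29 37 44 x -21.7 18.5 y -0.5 24.1 circ [-0.7  2.5] 19.4 zmax 36.9
scene 37 48 24 x -21.8 18.5 y 1.4 23.8 circ [0.3 2.1] 19.4 zmax 45.1
top 23 29 26 x 4.2 21.5 y 1.6 19.4 circ [12.1 11. ] 6.8 zmax 28.4
top 29 37 13 x 5.1 22.1 y -5.6 20.2 circ [3.4 0.5] 19.0 zmax 36.2
```

move_arm:
  motion:
    - [0,0,-0.2,-0.82]
    - [0,0,0,-0.82]
    - [0,0,0,-0.82]
    - [0,0,0,-0.82]
    - [0,0,0,-0.82]
    - [0,0,0,-0.82]
    - [0,0,0,0]

```text
time_s: 16.5
eef_pos: [0.5335, -0.3112, 0.154]
ee_rot: [-0.001, -0.079, 0.997, 0.001]
contact_force: [0.4, 0.6, 0.1]
opening: 0.013
```

```bash
python3 go.py 570 -26.9 155 99
```

```text
t 16.5 pos [ 533.5 -311.2  154. ] yawY 99.02 tilt 0.17 F [0.4 0.6 0.1] open 13.0
roll units 0.005 then tool xyz units [-3.22 11.   -0.04]
```

move_arm:
  motion:
    - [-0.1,0.4,0,0]
    - [-0.24,0.8,0,0]
    - [-0.24,0.8,0,0]
    - [-0.24,0.8,0,0]
    - [-0.24,0.8,0,0]
    - [-0.24,0.8,0,0]
    - [-0.24,0.8,0,0]
    - [-0.24,0.8,0,0]

```text
time_s: 17.3
eef_pos: [0.5542, -0.1548, 0.1551]
ee_rot: [-0.0, -0.078, 0.997, 0.0]
contact_force: [0.2, 0.3, 0.1]
opening: 0.0128
```

move_arm:
  motion:
    - [-0.24,0.8,0,0]
    - [-0.24,0.8,0,0]
    - [-0.24,0.8,0,0]
    - [-0.24,0.8,0,0]
    - [-0.24,0.8,0,0]
    - [-0.24,0.6,0,0]
    - [-0.16,0.3,0,0]
    - [-0.08,0.1,0,0]

```text
time_s: 18.1
eef_pos: [0.5766, -0.0256, 0.1554]
ee_rot: [-0.0, -0.079, 0.997, -0.0]
contact_force: [-0.5, -0.2, -0.5]
opening: 0.0125
```

move_arm:
  motion:
    - [0,0,0,0]
    - [0,0,0,0]

```text
time_s: 18.3
eef_pos: [0.5763, -0.027, 0.1555]
ee_rot: [-0.0, -0.078, 0.997, -0.0]
contact_force: [-0.4, -0.2, 0.3]
opening: 0.0125
```

```bash
python3 - <<'E'
from h import *
a=snap('scene');b=snap('top')
c=lambda s,u,v,n:cv2.resize(s['img'][v:v+n,u:u+n],(400,400),interpolation=cv2.INTER_CUBIC)
cv2.imwrite('pics/c7.png',np.hstack([c(b,264,190,50),c(a,250,160,70)]))
E
python3 go.py 570 -26.9 155 99; python3 hk.py
```

```text
t 18.4 pos [576.3 -27.2 155.5] yawY 98.97 tilt 0.01 F [ 0.9 -0.2 -0.2] open 12.7
roll units -0.006 then tool xyz units [0.25 0.05 0.02]
scene 23 29 74 x -20.7 22.9 y -16.2 22.4 circ [-0.5  2.3] 16.7 zmax 28.9
scene 29 37 60 x -21.6 18.6 y -15.7 22.8 circ [1.7 0.3] 20.5 zmax 36.7
scene 37 48 58 x -20.7 17.5 y -16.8 22.2 circ [2. 0.] 21.3 zmax 44.7
```

View pics/c7.png

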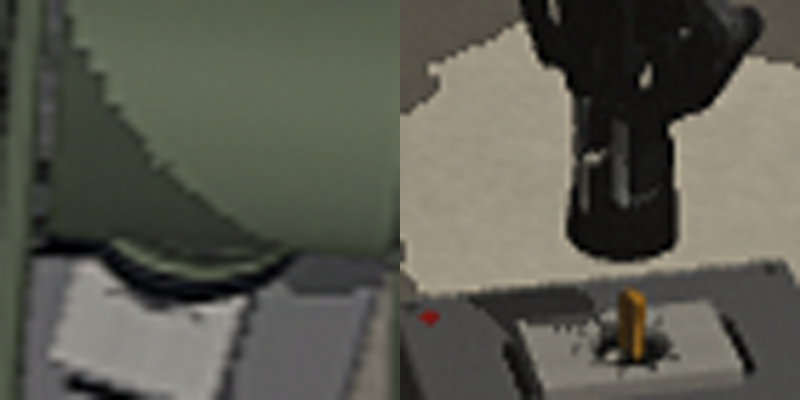

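The knob is above the spindle and 6 mm off toward world +x, which I'll correct before lowering with force checks.

move_arm:
  motion:
    - [0.12,0.02,0,0]
    - [0.11,0.02,0.2,0]
    - [0,0,0.4,0]
    - [0,0,0.3,0]
    - [0,0,0.1,0]
    - [0,0,0,0]

```text
time_s: 19.0
eef_pos: [0.5703, -0.0263, 0.1297]
ee_rot: [-0.001, -0.079, 0.997, 0.0]
contact_force: [0.3, -0.7, -0.2]
opening: 0.0127
```

move_arm:
  motion:
    - [0,0,0.06,0]
    - [0,0,0.06,0]
    - [0,0,0,0]

```text
time_s: 19.3
eef_pos: [0.5706, -0.0263, 0.1275]
ee_rot: [0.0, -0.079, 0.997, 0.0]
contact_force: [0.8, -0.7, 0.1]
opening: 0.0124
```

move_arm:
  motion:
    - [0,0,0.06,0]
    - [0,0,0.06,0]
    - [0,0,0,0]

```text
time_s: 19.6
eef_pos: [0.571, -0.0263, 0.1246]
ee_rot: [0.001, -0.079, 0.997, 0.0]
contact_force: [0.1, 0.4, -0.5]
opening: 0.0126
```

move_arm:
  motion:
    - [0,0,0.06,0]
    - [0,0,0.06,0]
    - [0,0,0,0]

```text
time_s: 19.9
eef_pos: [0.5711, -0.0263, 0.1216]
ee_rot: [0.001, -0.079, 0.997, 0.0]
contact_force: [2.3, 0.3, -0.9]
opening: 0.0126
```

move_arm:
  motion:
    - [0,0,0.06,0]
    - [0,0,0.06,0]
    - [0,0,0,0]

```text
time_s: 20.2
eef_pos: [0.5711, -0.0263, 0.1186]
ee_rot: [0.001, -0.079, 0.997, 0.0]
contact_force: [3.0, 0.4, -0.5]
opening: 0.0122
```

The knob is going on without axial force, with only a small sideways push, so I'll ease x by 0.5 mm and continue.

move_arm:
  motion:
    - [-0.02,0,0.06,0]
    - [0,0,0.06,0]
    - [0,0,0.06,0]
    - [0,0,0,0]

```text
time_s: 20.6
eef_pos: [0.5712, -0.0263, 0.1139]
ee_rot: [0.0, -0.079, 0.997, 0.0]
contact_force: [3.4, 1.1, -0.1]
opening: 0.0127
```

move_arm:
  motion:
    - [0,0,0.06,0]
    - [0,0,0.06,0]
    - [0,0,0,0]

```text
time_s: 20.9
eef_pos: [0.5713, -0.0263, 0.1109]
ee_rot: [0.0, -0.079, 0.997, 0.0]
contact_force: [4.3, 0.6, -0.4]
opening: 0.0124
```

move_arm:
  motion:
    - [0,0,0.04,0]
    - [0,0,0.04,0]
    - [0,0,0,0]

```text
time_s: 21.2
eef_pos: [0.5713, -0.0263, 0.1093]
ee_rot: [0.0, -0.079, 0.997, 0.0]
contact_force: [2.5, -0.1, 3.8]
opening: 0.0129
```

The knob is home (expected about 110 mm). I'll press the spindle in to its stop.

move_arm:
  motion:
    - [-0.02,0,0,0]
    - [0,0,0.06,0]
    - [0,0,0.06,0]
    - [0,0,0,0]

```text
time_s: 21.6
eef_pos: [0.5714, -0.0263, 0.1062]
ee_rot: [-0.0, -0.079, 0.997, -0.0]
contact_force: [1.3, 0.2, 6.2]
opening: 0.0126
```

move_arm:
  motion:
    - [0,0,0.06,0]
    - [0,0,0.04,0]
    - [0,0,0,0]

```text
time_s: 21.9
eef_pos: [0.5715, -0.0263, 0.1048]
ee_rot: [0.0, -0.079, 0.997, -0.0]
contact_force: [0.7, -0.1, 12.1]
opening: 0.0126
```

move_arm:
  motion:
    - [0,0,0.04,0]
    - [0,0,0,0]
    - [0,0,0,0]
    - [0,0,0,0]

```text
time_s: 22.3
eef_pos: [0.5715, -0.0263, 0.1046]
ee_rot: [0.0, -0.079, 0.997, -0.0]
contact_force: [-1.2, 0.5, 16.1]
opening: 0.0123
```

```bash
python3 - <<'E'
from h import *
a=snap('scene');b=snap('top')
c=lambda s,u,v,n:cv2.resize(s['img'][v:v+n,u:u+n],(400,400),interpolation=cv2.INTER_CUBIC)
cv2.imwrite('pics/c8.png',np.hstack([c(b,100,190,100),c(a,245,170,80)]))
C=cloud(b)
m=(np.hypot(C[...,0]-.481,C[...,1]-.317)<.08)&(C[...,2]>.0125)&(C[...,2]<.03)
from m2 import hullpose
print('stack left',*hullpose(b,m,.016),np.median(C[m][:,2]))
C=cloud(a);m=(np.hypot(C[...,0]-.57,C[...,1]+.027)<.055)&(C[...,2]>.0555)&(C[...,2]<.0605)
P=C[m];print('plate z',np.median(P[:,2]),len(P))
E
python3 go.py 571 -26.5 104 99
```

```text
stack left [480.1 316.4] [84.7 56.4] -7.7 0.016630413172228575
plate z 0.05791726844460765 279
t 22.4 pos [571.6 -26.3 104.6] yawY 99.03 tilt 0.06 F [-2.2  0.3 14.6] open 12.7
roll units 0.008 then tool xyz units [ 0.02 -0.01  0.03]
```

View pics/c8.png

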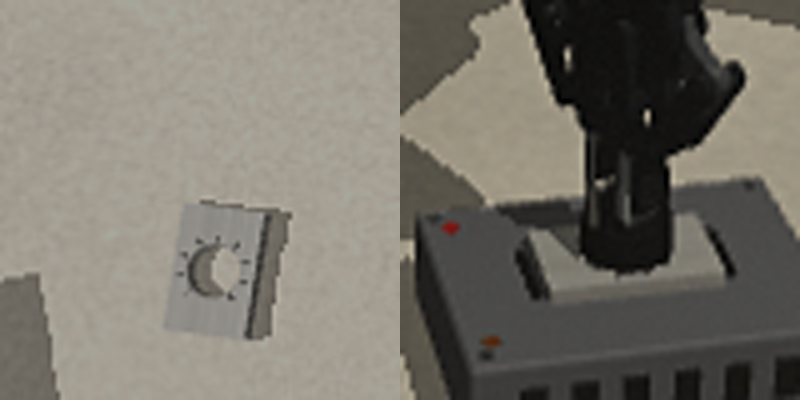

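The knob is home and pressed, seen at (625,235) in the right crop, and the plate is flat under it. The two remaining plates are undisturbed at (215,270) in the left crop. I'm handing in.

```bash
python3 -c "
from plant import robot
print(robot.close_job())"
```

```text
the job is handed in; nothing more can be done
None
```

The job is handed in at about 22 s of the 61 s allowed, and no verdict came back. The top plate is on the unit, and the gripper is still holding the knob pressed in on the spindle.

- **Plate:** It lies flat between the ribs, with its top measured at 58 mm, slopes under 0.01 and the spindle through its hole. It touched down at the height expected for lying on the face. I set it down within about 1 mm of the unit's axis. One top-view outline fit of the laid plate failed because it included other surfaces, so that check rests on the pictures and the scene view.
- **Knob:** I turned it to the dial's measured angle, about +9° world (two views gave 8° and 8–11°, with a cruder fit at 17°). It slid on with almost no axial force. It seated at about 110 mm tool height, as expected.
- **Spindle:** Pressing took it about 5 mm further, to 104.6 mm, where the push rose to about 15 N against the 8 N expected at the stop. The knob's underside is therefore at about 61 mm, clear of the plate.
- **Other things:** The two remaining plates moved about 1 mm, within measuring noise. I did not re-measure the multimeter, bit case or screwdriver, but the arm never went near them.
- **Disagreements:** The two cameras differed by 1–3 mm on the unit and the stack, and by up to 6 mm on the knob. There was a sideways force of up to 4 N while the knob went on, which I eased by shifting 1 mm in two steps.

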